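# Tension, stand up and lock a tilting wet grinder

### The job

The wet grinder has been left tipped to drain. While its drum is still tipped towards you, wind the small hand wheel on the cross bar clockwise until it feels firm and the collar on the stud has come down to within about a millimetre of the wheel's hub, no tighter; then stand the drum fully upright and swing the lock strut all the way up under the drum's pin. Also put the little white drip bowl back, upright, in the gap on the turntable, and leave everything else where it stands.

Things in the scene. Friction and masses are not known exactly. Their poses are not given: they have to be found in the camera images.
- grinder_trunnion (a point): Middle of the trunnion axis on which the grinder's drum tips, 120 mm above the ledge. Axes of the grinder's fixed stand: x from the worker's side to the back, y to the left along the trunnions, z up. The stand is a grey base 250 (x) by 310 (y) by 16 mm with two cheek plates at y = +-125 mm, 150 mm high.
- drum (a joint): Tip of the drum about y through grinder_trunnion, rad. 0: tipped 0.48 rad (27 deg) towards the worker, on its front stop. Grows as it is stood up. 0.50: upright, just past its balance point, on the rear stop, where it stays. Steel drum, 200 mm across, with stones and a cross bar over it; top-heavy: raising it takes about 15 N at the lever's ball, less towards upright; let go early, it falls back.
- lever_ball (a point): Centre of the black ball, 32 mm across, on the end of the tipping lever, a 12 mm steel rod fixed to the drum's left side, 155 mm left of the drum's middle. The ball is 200 mm from the trunnion axis. Axes are the drum's: z along the drum's axis and up the lever. There is free room round the ball.
- wheel_centre (a point): Point on the tension wheel's axis, 187 mm from the trunnion axis, level with crank_grip. Axes are the drum's: z is the wheel's axis, pointing out of the drum (0.48 rad from vertical, towards the worker, while tipped). The aluminium wheel, 116 mm across, lies 32 mm below this point. A steel stud, 11 mm thick with a 24 mm collar, stands on the axis up to 35 mm above this point.
- crank_grip (a point): Point to hold on the crank handle: a black pin 19 mm across and 42 mm long standing on the wheel's rim, parallel to the wheel's axis and 52 mm from it. The point is 32 mm above the middle of the 12 mm thick rim and 19 mm below the handle's top. The handle spins freely, so the tool need not turn with it. Axes turn with the wheel; z is the wheel's axis.
- wheel (a joint): Turn of the tension wheel, rad; grows clockwise seen from above it (tightening). Starts slack, 0.2 to 3.0. Effort at the handle: next to nothing at 0, rising evenly to 6 N at 8.2, where the spring pack bites; then steeply: firm at 9.1 (9 N, collar 1 mm off the hub); at 9.8 the collar touches (11.5 N), too tight. Each turn lowers stud and collar 8 mm. The screw holds where it is left.
- lock (a joint): Swing of the lock strut, rad, about an axis along the stand's y on the right cheek, at x -74.5, z -56.5 mm from grinder_trunnion. 0: open, leaning 0.95 rad from upright towards the worker. Grows as it swings up, away from the worker; 0.97: stop, fully under the drum's lock pin (locked). Takes 1 N at the knob, stays where left, passes under the pin only while the drum is upright.
- lock_knob (a point): Centre of the black knob, 28 mm across, on the end of the lock strut's handle, 125 mm from the strut's axis, 168 mm right of the drum's middle; 136 mm above the ledge when open, 188 mm when locked. x of its axes is the direction in which to push it (turns with the strut).
- bowl: White ceramic pinch bowl, 62 mm across, 36 mm high, 4 mm wall, near-straight sides, 90 g. Origin at the centre of its underside. Starts on the ledge under the drum's pouring lip, about 185 mm in front of the trunnion axis; once the drum is upright, the lip is 53 mm behind its centre and 220 mm up: keep gripper and wrist clear of it, leaning the tool away if need be.
- gap (a point): Middle of the empty place on the turntable's top, 22 mm above the ledge, about 40 mm free round the bowl. x, y turn with the turntable, whose centre lies 45 mm along +x and 78 mm along +y from here; fingers have most room along that line. The turntable is a white plastic disc, 300 mm across, that turns if pushed; four things stand loose on it.
- spice_box: Closed round steel spice box, 110 mm across, 58 mm high with a small knob, on the turntable. Origin under its centre. Leave alone.
- jar: Glass jar with red twist cap, 58 mm across, 100 mm high, on the turntable. Origin under its centre. Leave alone.
- pestle: Wooden pestle standing on its thick end on the turntable, 46 mm across, 138 mm high. Origin under its centre. Leave alone.
- funnel: Blue plastic funnel standing mouth down on the turntable, 68 mm across, 75 mm high. Origin under its centre. Leave alone.
- tumbler: Steel tumbler, 66 mm across, 95 mm high, on the ledge right of the grinder, about 70 mm outside the lock knob. Origin under its centre. Leave alone.
- mortar: Stone mortar, 110 mm across, 75 mm high, on the ledge to the right of the grinder, in front of the tumbler. Origin under its centre. Leave alone.

How it is judged:
On the way, in this order (a step that is already met when the one before it is completed fails the run):
1. the tension wheel is wound firm (8.5 to 9.7 rad) while the drum is still tipped (value of joint wheel between 8.5 and 9.7 rad and value of joint drum below 0.1 rad), for 0.2 s.
2. the drum stands upright, its tension kept (value of joint wheel between 8.5 and 9.7 rad and value of joint drum above 0.46 rad), for 0.2 s.
3. the lock strut is swung up under the pin (value of joint drum above 0.46 rad and value of joint lock above 0.85 rad), for 0.2 s.
At the end, for the whole second after the job is handed in: Wheel between 8.5 and 9.7 rad, drum upright (above 0.46 rad) and still, lock strut up (above 0.85 rad), bowl standing upright and still on the turntable within 35 mm of the middle of the gap (all of step 3 and value of joint wheel between 8.5 and 9.7 rad and horizontal distance between bowl and gap below 0.035 m and z of bowl in the frame of gap between -0.004 and 0.006 m and angle between bowl's own z axis and vertical below 0.1 rad and linear speed of bowl below 0.02 m/s and velocity of joint drum below 0.05 rad/s); the robot touches nothing.
It fails at once if the wheel is overtightened (beyond 10 rad) (value of joint wheel above 10 rad).
It fails at once if something that should be left alone is shifted by more than 40 mm (distance of any of spice_box, jar, pestle, funnel, tumbler, mortar from where it was at the start of the episode above 0.04 m).
It fails at once if the bowl is tipped over (angle between bowl's own z axis and vertical above 0.9 rad).
It also fails if it takes over 72 s, if anything falls off the work surface, if the arm or the gripper's body presses on something with over 40 N, if the wrist force passes 120 N, or if a joint passes its speed limit or range.

### The arm

A 6-joint arm with a two-finger parallel gripper is mounted at the origin on the work surface. World frame = base frame: x ahead of the robot, y to its left, z up, the work surface at z = 0. Lengths are in m, angles in rad, forces in N, time in s.
With the tool pointing down it reaches from about 0.375 to 0.9 m from the base axis. Payload 3.1 kg.
Tool frame: the origin (TCP) lies midway between the tips of the shut fingers; the grasp point (between the pads) lies robot.grip_depth behind it (robot.grip_depth is the distance from the TCP to the grasp point, in m); z points along the fingers, y is the line along which they close (so a half turn about z gives the same grasp; the last joint's range is limited). The gripper opens to 87 mm and grips with 3 to 60 N. Pads are 19 mm wide; open, the fingers measure 117 mm over their backs; the gripper's body (75 mm by 190 mm) begins 51 mm behind the grasp point.
Start: joints at [1, 0.527, 1.433, -0, 1.181, -0.178], TCP at [0.239, 0.577, 0.223] pointing down, gripper open.
Joint ranges: [-3.08, 3.08], [-0.75, 2.2], [0.22, 2.44], [-1.43, 4.57], [0, 2.65], [-2.85, 2.85]. Speed limits (rad/s): [2.79, 2.79, 3.14, 3.14, 3.14, 3.14].

### API

Orientations are given as a unit quaternion [x, y, z, w].
In Python, from rig import robot gives the robot as it stands.
- The arm moves only by the shell command python3 nudge.py 'ROWS' [OPENING] [FORCE]. ROWS is a JSON object whose key "plan" holds a list of rows, 1 to 20 of them, each of 4 numbers: dx, dy, dz in m, then a turn about the tool's z in rad; each row shifts and turns the commanded pose from where the row before left it, along the tool's axes as they then stand; what a row does not reach is not made up. A row lasts 1/12 s, in which the tool goes at most 0.0417 m and 0.125 rad, less where a joint would pass 70% of its speed; a pose out of reach is approached as far as the arm can. OPENING is the finger opening in m, set as the command begins (- or left out keeps the last). The fingers move at their own pace and stop on an object; FORCE is the grip in N (left out, the last holds). Time passes only in rows, so rows that do not move let the fingers close. It prints the time, the measured TCP pose, the force, the opening and the grip force at its end. Input that does not fit is refused with a message, and nothing moves.
- robot.get_obs(): the state, without advancing time (a new reading comes with each control period).
- robot.camera(name): name is "scene" or "top" or "wrist"; returns a dict with "img" (480x640x3 uint8, red, green, blue), "fx", "fy", "cx", "cy" (pixels), "k1" (the pictures are not rectified: a ray, as slopes to the right and down, at radius r is drawn at 1 + k1 r^2 times it, then the intrinsics apply), "xyz" and "attitude" of the camera in the world. Camera axes: x right, y down, z forward; pixel columns grow to the right and rows downward; lengths in m; the calibration is good to about 2 mm. A picture is of the moment at which its call begins. There is no depth.
- robot.hand_in(): hands the job in; it is judged then, once.
The state is a dict: "time": time; "q": joint angles; "joint_velocities": joint speeds; "joint_torque": joint torques, N m; "position": TCP position; "tool_rot": TCP orientation; "ft_force": force on the tool from outside, world axes, zero at the start; "moment": the same for the moment, N m; "grip_width": finger opening in m; "grip_force": force on a finger pad.
Only numpy, scipy, OpenCV 4.12 (cv2) and the standard library are available. Lean on these libraries where they do the work, as an engineer would, in place of code of your own. Each camera call takes 0.05 s, during which the arm holds its last target. There are 200 camera calls.

## Working session

There is one attempt and no reset: what is moved stays moved. The work goes in short steps, Python scripts to look and compute and a shell command to move; the robot and the scene stay as the last step left them, time stands still between calls to the robot, and variables do not carry over. Pictures are saved under pics/ and viewed, at most 12 in all, crops included, and the job is handed in when it is done.

```bash
ls; mkdir -p pics
python3 - <<'E'
from rig import robot
import cv2,json
print(robot.grip_depth, robot.get_obs())
for n in("scene","top"):
    c=robot.camera(n); cv2.imwrite(f"pics/{n}0.png",c["img"][:,:,::-1]); print({k:v for k,v in c.items() if k!="img"})
E
```

```text
nudge.py
pics
rig.py
0.0187 {'time': 0.0, 'q': array([ 9.99510255e-01,  5.28407904e-01,  1.43392220e+00,  1.47705488e-05,
        1.18138987e+00, -1.78507568e-01]), 'joint_velocities': array([-0.00103767, -0.00176648, -0.00059198, -0.00037422,  0.00013503,
       -0.00020268]), 'joint_torque': array([-7.49744977e-04, -4.40043426e+01, -1.76589775e+01,  6.31429651e-02,
        5.82912366e-02, -1.75760720e-04]), 'position': array([0.23879014, 0.57678502, 0.2216011 ]), 'tool_rot': array([ 1.95131917e-01,  9.80776429e-01, -9.87281847e-04, -3.95841848e-04]), 'ft_force': array([-0.21422403, -1.02866791, -0.44698583]), 'moment': array([-0.01381818, -0.02136076, -0.0010479 ]), 'grip_force': 0.0, 'grip_width': 0.08722634261231627}
{'fx': 486.033366083014, 'fy': 486.033366083014, 'cx': 322.9717595494113, 'cy': 240.47927301282004, 'k1': -0.08273224387216013, 'xyz': array([1.09856845, 0.6191805 , 1.14875069]), 'attitude': array([ 0.34432204,  0.87424946, -0.31999613, -0.1213783 ])}
{'fx': 555.2154988142737, 'fy': 555.2154988142737, 'cx': 316.57435823840615, 'cy': 240.9498407578004, 'k1': 0.014558722591717851, 'xyz': array([0.36798534, 0.04749007, 1.56588086]), 'attitude': array([-0.70089138,  0.71089001, -0.04613333,  0.0354738 ])}
```
View pics/scene0.png

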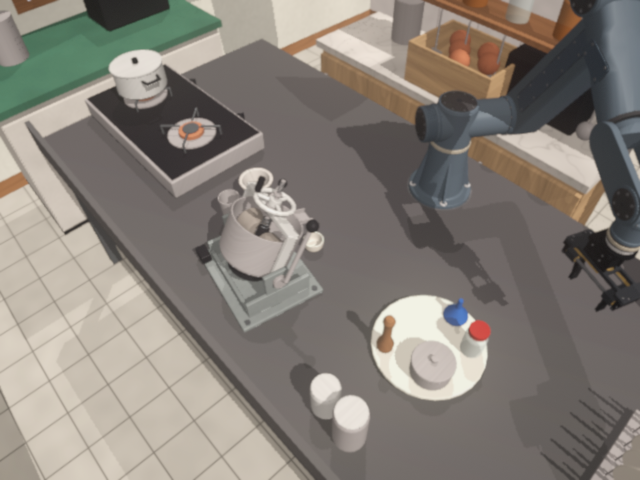

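View pics/top0.png

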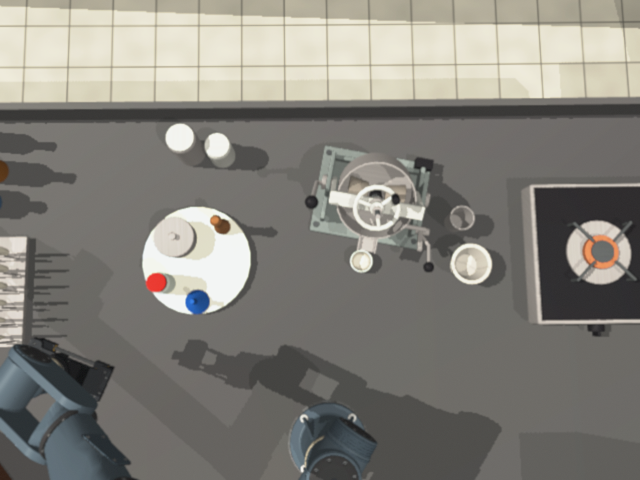

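The scene picture shows the grinder at (262,240) and the turntable at (430,345). The top view shows the lever ball (311,202), wheel (379,207), lock knob (428,267), bowl (361,261) and turntable (197,260). Next I'll zoom for accurate pixels.

Create h.py:
```python
import numpy as np,cv2
from scipy.spatial.transform import Rotation as R
from rig import robot
def K(c): return np.array([[c['fx'],0,c['cx']],[0,c['fy'],c['cy']],[0,0,1.]])
def D(c): # forward: d = u*(1+k1 r^2): opencv k1
    return np.array([c['k1'],0,0,0,0.])
def ray(c,p):
    u=cv2.undistortPoints(np.array([[p]],float),K(c),D(c))[0,0]
    return np.array(c['xyz']),R.from_quat(c['attitude']).apply([u[0],u[1],1.])
def plane(c,p,z):
    o,d=ray(c,p); return o+d*(z-o[2])/d[2]
def tri(rs):
    A=0;b=0
    for o,d in rs:
        d=d/np.linalg.norm(d);P=np.eye(3)-np.outer(d,d);A=A+P;b=b+P@o
    x=np.linalg.solve(A,b)
    return x,[np.linalg.norm((np.eye(3)-np.outer(d,d)/(d@d))@(x-o)) for o,d in rs]
def proj(c,P):
    r=R.from_quat(c['attitude']).inv(); rv=r.as_rotvec(); t=-r.apply(c['xyz'])
    return cv2.projectPoints(np.atleast_2d(np.array(P,float)),rv,t,K(c),D(c))[0][:,0]
```

Run:
```python
import cv2,numpy as np
t=cv2.imread('pics/top0.png');s=cv2.imread('pics/scene0.png')
a=cv2.resize(t[140:290,300:500],None,fx=4,fy=4,interpolation=cv2.INTER_CUBIC)
b=cv2.resize(s[160:310,190:340],None,fx=4,fy=4,interpolation=cv2.INTER_CUBIC)
cv2.imwrite('pics/ta.png',a);cv2.imwrite('pics/sb.png',b)
```

```text
(no output)
```

View pics/ta.png

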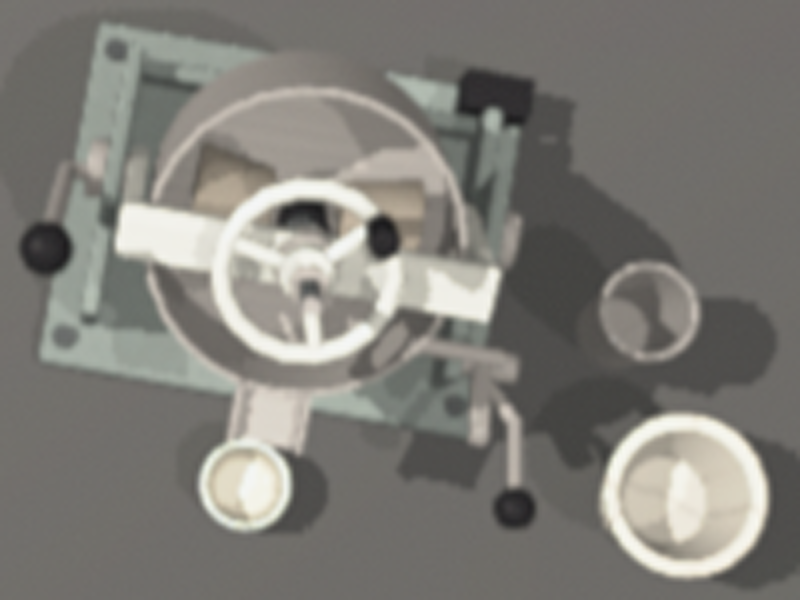

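View pics/sb.png

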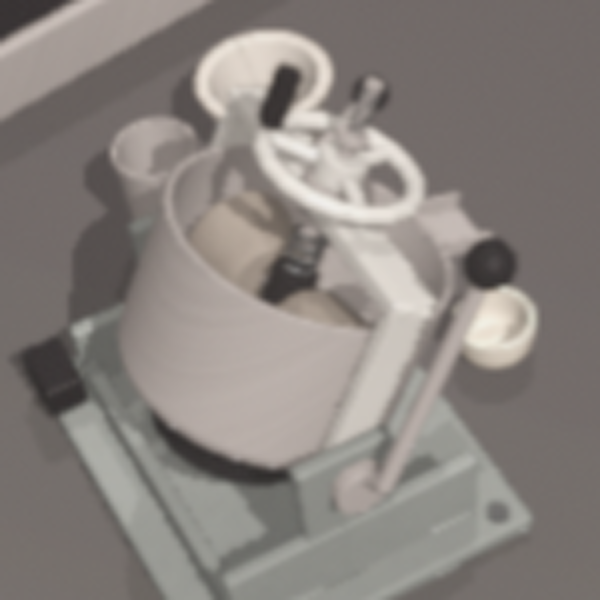

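The zooms show, in the top view, the ball (311.1,201.6), lock knob (428.1,266.6), handle (395.6,198.6) and bowl rim (361.1,260.9). In the scene view they show the ball (312.4,225.6), handle top about (261.9,177.6), and the knob behind the stud at about (282.6,182.6).

```bash
cat > m.py <<'E'
from h import *
T=robot.camera('top');S=robot.camera('scene')
ball,e=tri([ray(T,(311.1,201.6)),ray(S,(312.4,225.6))]);print('ball',ball,e)
kn,e=tri([ray(T,(428.1,266.6)),ray(S,(282.6,182.6))]);print('knob',kn,e)
print('ball plane',plane(T,(311.1,201.6),.2974),'knob plane',plane(T,(428.1,266.6),.136))
for p in((102,24),(40,358)): print('corner',plane(T,(300+p[0]/4-.4,140+p[1]/4-.4),.016))
# stand frame fit
B=plane(T,(311.1,201.6),.2974)[:2];Kp=plane(T,(428.1,266.6),.136)[:2]
b=np.array([-.0924,.155]);k=np.array([-.1762,-.168])
ang=lambda v:np.arctan2(v[1],v[0])
yaw=ang(B-Kp)-ang(b-k); c,s=np.cos(yaw),np.sin(yaw);M=np.array([[c,-s],[s,c]])
t=((B-M@b)+(Kp-M@k))/2; print('yaw',yaw,'trunnion',t,'len',np.linalg.norm(B-Kp),np.linalg.norm(b-k))
Rs=R.from_euler('z',yaw); tr=np.array([*t,.12]); Rd=Rs*R.from_euler('y',-.48)
wc=tr+Rd.apply([0,0,.187]);print('wc',wc,'axis',Rd.apply([0,0,1]))
w=lambda P:print(np.round(proj(T,P),1),np.round(proj(S,P),1))
w([wc,wc+Rd.apply([0,0,.035]),tr+Rs.apply([-.0924,.155,.1774]),tr+Rs.apply([-.1762,-.168,.016])])
# handle: ray to top-of-handle plane (19mm above wc)
n=Rd.apply([0,0,1])
for c,p,h in((T,(395.6,198.6),.015),(S,(261.9,177.6),.017)):
    o,d=ray(c,p);P=o+d*(((wc+h*n)-o)@n)/(d@n); l=Rd.inv().apply(P-wc);print('handle local',l,np.hypot(*l[:2]),np.degrees(np.arctan2(l[1],l[0])))
print('bowl',plane(T,(361.1,260.9),.036))
# turntable
im=T['img'];hsv=cv2.cvtColor(im,cv2.COLOR_RGB2HSV)
m=((hsv[...,2]>200)&(hsv[...,1]<60)).astype(np.uint8);m[:195]=0;m[320:]=0;m[:,:130]=0;m[:,265:]=0
q=np.argwhere(m)[:,::-1].astype(np.float32);h=cv2.convexHull(q);(cx,cy),r=cv2.minEnclosingCircle(h);print('disc',cx,cy,r);C=plane(T,(cx,cy),.022);print(C,r/555.2*1.544)
for nm,p,z in(('box',(174.5,237),.058),('cap',(157,283),.1),('funnel',(197,302),.03),('pestle',(215,220),.138)): print(nm,plane(T,p,z)-C)
E
python3 m.py
python3 - <<'E'
import cv2
t=cv2.imread('pics/top0.png')
cv2.imwrite('pics/tt.png',cv2.resize(t[200:325,130:265],None,fx=4,fy=4,interpolation=cv2.INTER_CUBIC))
E
```

```text
ball [0.60601596 0.03940562 0.2985548 ] [np.float64(0.0011403168449224813), np.float64(0.0011403168449224484)]
knob [ 0.46209478 -0.26115688  0.13847892] [np.float64(0.0012417653473780592), np.float64(0.0012417653473783508)]
ball plane [0.60700664 0.03854608 0.2974    ] knob plane [ 0.46310823 -0.26263611  0.136     ]
corner [ 0.82245676 -0.00583509  0.016     ]
corner [0.58146396 0.04187696 0.016     ]
yaw -0.19186698369902877 trunnion [ 0.66813252 -0.13127422] len 0.33379254763155103 0.3336936319440334
wc [ 0.58336439 -0.11480745  0.28586805] axis [-0.45330549  0.08805757  0.88699492]
[[376.8 211.7]
 [377.3 216.3]
 [311.1 201.6]
 [428.1 266.6]] [[278.1 191.3]
 [282.8 180. ]
 [311.4 225.9]
 [281.7 183. ]]
handle local [ 0.043027   -0.03432989  0.015     ] 0.055044200471532814 -38.58526534456863
handle local [ 0.03644789 -0.03524198  0.017     ] 0.050699564228581094 -44.03631437367887
bowl [ 0.48810229 -0.09925585  0.036     ]
disc 196.0590057373047 260.15838623046875 54.42462158203125
[0.49765827 0.35841891 0.022     ] 0.15135377471659986
box [0.06106701 0.05184433 0.036     ]
cap [-0.0651559   0.08556991  0.078     ]
funnel [-0.1156562  -0.00537312  0.008     ]
pestle [ 0.09398791 -0.0712164   0.116     ]
```

View pics/tt.png

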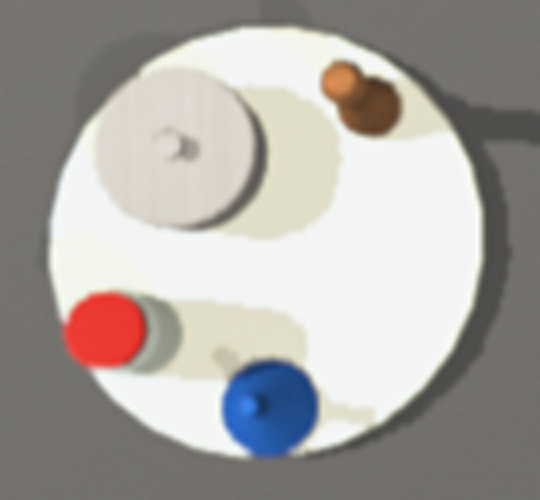

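The turntable crop shows the pestle at upper right (372,105), funnel at bottom (270,410), box and jar on the left, and the free place at lower right around crop (387,280). That is (226.4,269.6) in the full image.

```bash
cat > g.py <<'E'
from h import *
yaw=-.1919; tr=np.array([.668,-.1313,.12]); Rs=R.from_euler('z',yaw)
def Rdrum(d): return Rs*R.from_euler('y',-.48+d)
def wc(d=0): return tr+Rdrum(d).apply([0,0,.187])
def hpt(a,up=.008): # grasp point at local wheel angle a (rad)
    return wc()+Rdrum(0).apply([.052*np.cos(a),.052*np.sin(a),up])
def delta(P,grasp=True):  # tool-axes delta bringing grasp point to P
    o=robot.get_obs(); r=R.from_quat(o['tool_rot']); p=np.array(o['position'])
    if grasp: p=p-r.apply([0,0,robot.grip_depth])
    return np.round(r.inv().apply(P-p),4)
E
python3 - <<'E'
from g import *
a=np.radians(-41.3)
o=robot.get_obs();r=R.from_quat(o['tool_rot'])*R.from_euler('z',-.2)
p=o['position']-r.apply([0,0,robot.grip_depth])
print(hpt(a),'from rotated',r.inv().apply(hpt(a)-p),'tooly',r.apply([0,1,0]),Rs.apply([0,1,0]))
T=robot.camera('top');print('gap',plane(T,(226.4,269.6),.022),'funnel,pestle,disc',plane(T,(197.2,302),.022),plane(T,(222.6,226),.03),plane(T,(196.06,260.2),.022))
E
```

```text
[ 0.60707536 -0.15442476  0.31100375] from rotated [-0.50135008 -0.64754569 -0.06980134] tooly [ 0.19151415  0.98148907 -0.00124208] [0.19072436 0.98164363 0.        ]
gap [0.47020251 0.27430181 0.022     ] funnel,pestle,disc [0.38206654 0.35408902 0.022     ] [0.59139368 0.28413622 0.03      ] [0.4975423  0.35841498 0.022     ]
```

```bash
python3 nudge.py '{"plan":[[0, 0, -0.04, -0.1], [0, 0, -0.04, -0.1], [0, 0, -0.04, 0], [0, 0, -0.04, 0]]}' 0.042 40
```

```text
time: 0.58
position: [0.2389, 0.577, 0.384]
tool_rot: [0.096, 0.995, -0.0, -0.0]
ft_force: [0.9, 1.0, -1.0]
grip_width: 0.0678
grip_force: 0.0
```

```bash
python3 nudge.py '{"plan":[[-0.025, -0.032, 0, 0], [-0.025, -0.032, 0, 0], [-0.025, -0.032, 0, 0], [-0.025, -0.032, 0, 0], [-0.025, -0.032, 0, 0], [-0.025, -0.032, 0, 0], [-0.025, -0.032, 0, 0], [-0.025, -0.032, 0, 0], [-0.025, -0.032, 0, 0], [-0.025, -0.032, 0, 0], [-0.025, -0.032, 0, 0], [-0.025, -0.032, 0, 0], [-0.025, -0.032, 0, 0], [-0.025, -0.032, 0, 0], [-0.025, -0.032, 0, 0], [-0.025, -0.032, 0, 0], [-0.025, -0.032, 0, 0], [-0.025, -0.032, 0, 0], [-0.025, -0.032, 0, 0], [0, 0, 0, 0]]}'
python3 - <<'E'
from g import *
print(delta(hpt(np.radians(-41.3))))
c=robot.camera('wrist');cv2.imwrite('pics/w1.png',c['img'][:,:,::-1]);print({k:v for k,v in c.items() if k!='img'})
print('pred handle top',proj(c,[hpt(np.radians(-41.3),.019),hpt(np.radians(-41.3),-.023),wc()]))
E
```

```text
time: 2.25
position: [0.5918, -0.1177, 0.3813]
tool_rot: [0.099, 0.995, -0.002, 0.001]
ft_force: [1.0, -0.9, 0.8]
grip_width: 0.0419
grip_force: 0.0
[-0.0221 -0.0327  0.0891]
{'fx': 401.2403564421414, 'fy': 401.2403564421414, 'cx': 311.95279703524176, 'cy': 242.25079713504755, 'k1': 0.005969184989008868, 'xyz': array([ 0.50866074, -0.10128371,  0.54262978]), 'attitude': array([0.76454259, 0.62573936, 0.0960331 , 0.12125401])}
pred handle top [[259.82701995 290.56045527]
 [267.90159123 293.52587126]
 [316.12260423 232.79044234]]
```

View pics/w1.png

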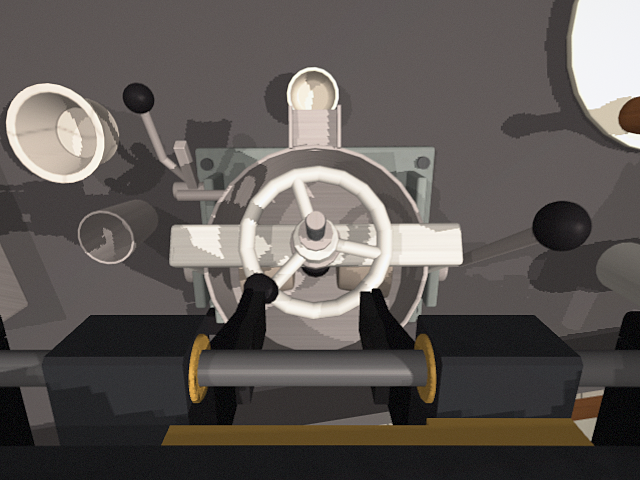

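The wrist picture shows the handle top at (263,288), against a prediction of (260,291), so the model is within 2 mm. I'll approach from above and grip.

```bash
python3 nudge.py '{"plan":[[-0.011, -0.016, 0, 0], [-0.01, -0.015, 0, 0], [0, 0, 0.02, 0], [0, 0, 0.02, 0], [0, 0, 0.02, 0], [0, 0, 0.015, 0], [0, 0, 0.014, 0], [0, 0, 0, 0]]}'
python3 - <<'E'
from g import *
print(delta(hpt(np.radians(-41.3))))
E
```

```text
time: 2.97
position: [0.6011, -0.1427, 0.2903]
tool_rot: [0.096, 0.995, 0.001, -0.004]
ft_force: [-1.0, 0.6, -0.6]
grip_width: 0.0422
grip_force: 0.0
[-0.0079 -0.0104 -0.0021]
```

```bash
python3 nudge.py '{"plan":[[-0.004, -0.005, -0.001, 0], [-0.004, -0.005, -0.001, 0], [0, 0, 0, 0], [0, 0, 0, 0]]}'
python3 - <<'E'
from g import *
print(delta(hpt(np.radians(-41.3))))
E
```

```text
time: 3.3
position: [0.6104, -0.1569, 0.297]
tool_rot: [0.096, 0.995, -0.0, 0.001]
ft_force: [-0.3, 0.2, -0.3]
grip_width: 0.0417
grip_force: 0.0
[0.0037 0.0018 0.0046]
```

```bash
python3 nudge.py '{"plan":[[0.004, 0.003, 0.004, 0], [0, 0, 0, 0], [0, 0, 0, 0]]}'; python3 nudge.py '{"plan":[[0, 0, 0, 0], [0, 0, 0, 0], [0, 0, 0, 0], [0, 0, 0, 0], [0, 0, 0, 0]]}' 0 40
python3 - <<'E'
from g import *
d=delta(hpt(np.radians(-41.3)));print(d)
o=robot.get_obs();r=R.from_quat(o['tool_rot']);l=Rdrum(0).inv().apply(o['position']-r.apply([0,0,robot.grip_depth])-wc());print(l,np.hypot(*l[:2]),np.degrees(np.arctan2(l[1],l[0])))
E
```

```text
time: 3.55
position: [0.6056, -0.1519, 0.2914]
tool_rot: [0.096, 0.995, 0.0, -0.0]
ft_force: [0.8, 1.0, 0.8]
grip_width: 0.042
grip_force: 0.0
time: 3.97
position: [0.6059, -0.1546, 0.2917]
tool_rot: [0.096, 0.995, -0.002, -0.0]
ft_force: [-1.6, -3.0, -0.6]
grip_width: 0.0177
grip_force: 40.0
[-0.0012  0.0003 -0.0007]
[ 0.03774331 -0.03462519  0.00795327] 0.051219736389767824 -42.53284368607726
```

Run:
```python
import numpy as np
f=lambda a:np.array([-.0461*np.cos(a),.052*np.sin(a),-.0240*np.cos(a)])
a0=-42.5
for k in range(24):
    print(k,'[%.4f,%.4f,%.4f,0],'%tuple(f(np.radians(a0-15*k-15))-f(np.radians(a0-15*k))),end='' if k%6<5 else '\n')
```

```text
0 [0.0092,-0.0087,0.0048,0],1 [0.0109,-0.0057,0.0057,0],2 [0.0119,-0.0024,0.0062,0],3 [0.0120,0.0012,0.0062,0],4 [0.0113,0.0046,0.0059,0],5 [0.0099,0.0078,0.0051,0],
6 [0.0077,0.0104,0.0040,0],7 [0.0051,0.0123,0.0026,0],8 [0.0021,0.0134,0.0011,0],9 [-0.0010,0.0135,-0.0005,0],10 [-0.0041,0.0128,-0.0021,0],11 [-0.0069,0.0111,-0.0036,0],
12 [-0.0092,0.0087,-0.0048,0],13 [-0.0109,0.0057,-0.0057,0],14 [-0.0119,0.0024,-0.0062,0],15 [-0.0120,-0.0012,-0.0062,0],16 [-0.0113,-0.0046,-0.0059,0],17 [-0.0099,-0.0078,-0.0051,0],
18 [-0.0077,-0.0104,-0.0040,0],19 [-0.0051,-0.0123,-0.0026,0],20 [-0.0021,-0.0134,-0.0011,0],21 [0.0010,-0.0135,0.0005,0],22 [0.0041,-0.0128,0.0021,0],23 [0.0069,-0.0111,0.0036,0],
```

```bash
cat > st.py <<'E'
from g import *
o=robot.get_obs();r=R.from_quat(o['tool_rot']);l=Rdrum(0).inv().apply(o['position']-r.apply([0,0,robot.grip_depth])-wc())
a=np.arctan2(l[1],l[0]);f=Rdrum(0).inv().apply(o['ft_force'])
print('local',np.round(l,4),'rad',np.hypot(*l[:2]).round(4),'ang',np.degrees(a).round(1),'Ftan(cw resist +)',(f@[-np.sin(a),np.cos(a),0]).round(2),'Frad',(f@[np.cos(a),np.sin(a),0]).round(2),'Fz',f[2].round(2))
E
python3 nudge.py '{"plan":[[0.0092, -0.0087, 0.0048, 0], [0.0109, -0.0057, 0.0057, 0], [0.0119, -0.0024, 0.0062, 0], [0.0120, 0.0012, 0.0062, 0], [0.0113, 0.0046, 0.0059, 0], [0.0099, 0.0078, 0.0051, 0], [0, 0, 0, 0]]}'; python3 st.py
```

```text
time: 4.55
position: [0.5394, -0.1418, 0.2565]
tool_rot: [0.096, 0.995, 0.001, -0.002]
ft_force: [-2.4, 1.4, -5.7]
grip_width: 0.0181
grip_force: 40.0
local [-0.0385 -0.0349  0.008 ] rad 0.0519 ang -137.8 Ftan(cw resist +) -4.0 Frad 3.05 Fz -3.81
```

```bash
python3 nudge.py '{"plan":[[0.0077, 0.0104, 0.0040, 0], [0.0051, 0.0123, 0.0026, 0], [0.0021, 0.0134, 0.0011, 0], [-0.0010, 0.0135, -0.0005, 0], [-0.0041, 0.0128, -0.0021, 0], [-0.0069, 0.0111, -0.0036, 0], [0, 0, 0, 0], [0, 0, 0, 0]]}'; python3 st.py
```

```text
time: 5.22
position: [0.5569, -0.0695, 0.258]
tool_rot: [0.096, 0.995, 0.0, 0.005]
ft_force: [5.9, 1.1, 4.3]
grip_width: 0.0178
grip_force: 40.0
local [-0.035   0.0395  0.0079] rad 0.0527 ang 131.6 Ftan(cw resist +) -6.67 Frad -2.95 Fz 1.19
```

```bash
python3 nudge.py '{"plan":[[0, 0, 0, 0], [0, 0, 0, 0], [0, 0, 0, 0]]}'; python3 st.py;  python3 nudge.py '{"plan":[[0, 0, 0, 0], [0, 0, 0, 0], [0, 0, 0, 0]]}'; python3 st.py
```

```text
time: 5.47
position: [0.5569, -0.0695, 0.258]
tool_rot: [0.096, 0.995, 0.001, 0.005]
ft_force: [7.8, 1.4, 3.2]
grip_width: 0.0182
grip_force: 40.0
local [-0.035   0.0394  0.0079] rad 0.0527 ang 131.6 Ftan(cw resist +) -7.93 Frad -3.24 Fz -0.57
time: 5.72
position: [0.5569, -0.0695, 0.258]
tool_rot: [0.097, 0.995, 0.001, 0.005]
ft_force: [7.7, 1.2, 2.5]
grip_width: 0.0183
grip_force: 40.0
local [-0.035   0.0394  0.0079] rad 0.0527 ang 131.6 Ftan(cw resist +) -7.43 Frad -3.09 Fz -1.18
```

```bash
python3 nudge.py '{"plan":[[-0.0092, 0.0087, -0.0048, 0], [-0.0109, 0.0057, -0.0057, 0], [-0.0119, 0.0024, -0.0062, 0], [-0.0120, -0.0012, -0.0062, 0], [-0.0113, -0.0046, -0.0059, 0], [-0.0099, -0.0078, -0.0051, 0]]}'; python3 st.py;  python3 nudge.py '{"plan":[[-0.0077, -0.0104, -0.0040, 0], [-0.0051, -0.0123, -0.0026, 0], [-0.0021, -0.0134, -0.0011, 0], [0.0010, -0.0135, 0.0005, 0], [0.0041, -0.0128, 0.0021, 0], [0.0069, -0.0111, 0.0036, 0]]}'; python3 st.py
```

```text
time: 6.22
position: [0.614, -0.0775, 0.2883]
tool_rot: [0.096, 0.995, 0.002, -0.006]
ft_force: [-4.4, 1.6, -1.2]
grip_width: 0.0182
grip_force: 40.0
local [0.0304 0.0424 0.0079] rad 0.0522 ang 54.4 Ftan(cw resist +) 4.23 Frad -2.14 Fz 1.1
time: 6.72
position: [0.6091, -0.1518, 0.293]
tool_rot: [0.096, 0.995, 0.001, 0.004]
ft_force: [5.7, 2.6, 1.9]
grip_width: 0.0179
grip_force: 40.0
local [ 0.0405 -0.0314  0.008 ] rad 0.0513 ang -37.8 Ftan(cw resist +) 6.22 Frad 2.09 Fz -0.66
```

```bash
python3 st.py; python3 nudge.py '{"plan":[[0.0028, -0.0033, 0.0015, 0], [0.003, -0.0031, 0.0016, 0], [0, 0, 0, 0]]}'|grep time; python3 st.py;  python3 nudge.py '{"plan":[[0.0032, -0.0028, 0.0017, 0], [0.0033, -0.0025, 0.0018, 0], [0, 0, 0, 0]]}'|grep time; python3 st.py
```

```text
local [ 0.0405 -0.0314  0.008 ] rad 0.0513 ang -37.8 Ftan(cw resist +) 6.22 Frad 2.09 Fz -0.66
time: 6.97
local [ 0.0328 -0.0394  0.008 ] rad 0.0512 ang -50.2 Ftan(cw resist +) 3.21 Frad 4.74 Fz -0.9
time: 7.22
local [ 0.0252 -0.0446  0.008 ] rad 0.0512 ang -60.6 Ftan(cw resist +) 4.4 Frad 3.68 Fz -0.52
```

```bash
python3 nudge.py '{"plan":[[0.0074, -0.0035, 0.0039, 0], [0.0079, -0.002, 0.0041, 0], [0, 0, 0, 0]]}'|grep time; python3 st.py; python3 nudge.py '{"plan":[[0.008, -0.0004, 0.0042, 0], [0.008, 0.0012, 0.0041, 0], [0, 0, 0, 0]]}'|grep time; python3 st.py;  python3 nudge.py '{"plan":[[0.0077, 0.0027, 0.004, 0], [0.0071, 0.0042, 0.0037, 0], [0, 0, 0, 0], [0, 0, 0, 0]]}'|grep time; python3 st.py
```

```text
time: 7.47
local [ 0.0066 -0.0509  0.008 ] rad 0.0513 ang -82.6 Ftan(cw resist +) 2.69 Frad 4.09 Fz -1.29
time: 7.72
local [-0.0122 -0.05    0.008 ] rad 0.0515 ang -103.7 Ftan(cw resist +) 2.62 Frad 3.73 Fz -0.36
time: 8.05
local [-0.0292 -0.0428  0.0079] rad 0.0517 ang -124.3 Ftan(cw resist +) 3.37 Frad 3.29 Fz -0.31
```

```bash
for i in 1 2; do :; done; python3 nudge.py '{"plan":[[0.0026, 0.0022, 0.0013, 0], [0.0026, 0.0022, 0.0013, 0]]}'|grep time; python3 st.py; python3 nudge.py '{"plan":[[0.0024, 0.0025, 0.0012, 0]]}'|grep time; python3 st.py;  python3 nudge.py '{"plan":[[0.0023, 0.0026, 0.0012, 0]]}'|grep time; python3 st.py;python3 nudge.py '{"plan":[[0.0021, 0.0028, 0.0011, 0]]}'|grep time; python3 st.py
```

```text
time: 8.22
local [-0.0333 -0.0397  0.0079] rad 0.0518 ang -130.0 Ftan(cw resist +) 7.09 Frad 3.74 Fz 0.63
time: 8.3
local [-0.0361 -0.0372  0.008 ] rad 0.0518 ang -134.1 Ftan(cw resist +) 7.27 Frad 3.97 Fz -0.22
time: 8.38
local [-0.0387 -0.0345  0.0079] rad 0.0519 ang -138.3 Ftan(cw resist +) 7.18 Frad 3.05 Fz 1.22
time: 8.47
local [-0.0412 -0.0317  0.0079] rad 0.052 ang -142.4 Ftan(cw resist +) 8.06 Frad 2.47 Fz 0.28
```

```bash
python3 nudge.py '{"plan":[[0.0019, 0.003, 0.001, 0]]}'|grep time; python3 st.py; python3 nudge.py '{"plan":[[0.0017, 0.0031, 0.0009, 0]]}'|grep time; python3 st.py;  python3 nudge.py '{"plan":[[0.0015, 0.0032, 0.0008, 0]]}'|grep time; python3 st.py
python3 - <<'E'
from g import *
c=robot.camera('scene');cv2.imwrite('pics/s2.png',cv2.resize(c['img'][150:230,230:340,::-1],None,fx=7,fy=7,interpolation=cv2.INTER_CUBIC))
E
```

```text
time: 8.55
local [-0.0434 -0.0287  0.0079] rad 0.052 ang -146.5 Ftan(cw resist +) 7.63 Frad 1.76 Fz 0.18
time: 8.63
local [-0.0453 -0.0256  0.008 ] rad 0.0521 ang -150.5 Ftan(cw resist +) 7.08 Frad 2.06 Fz 0.21
time: 8.72
local [-0.0471 -0.0224  0.0079] rad 0.0521 ang -154.6 Ftan(cw resist +) 8.49 Frad 1.34 Fz 1.63
```

View pics/s2.png

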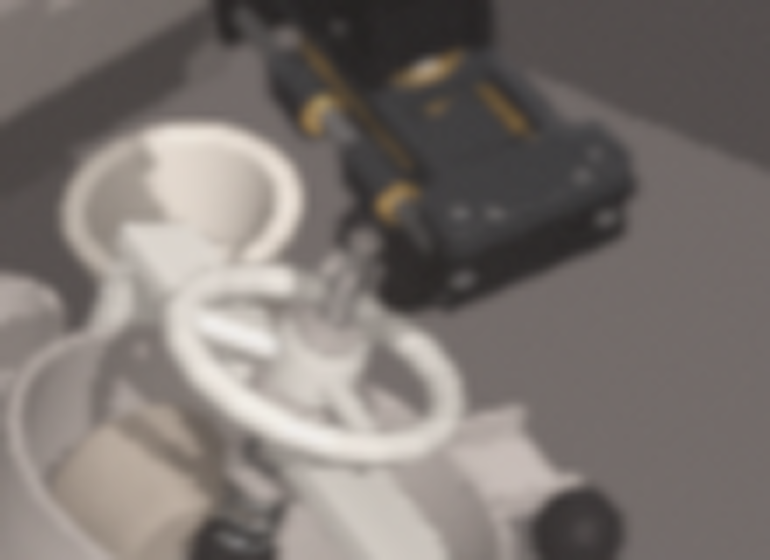

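The crop shows the wheel, with the gripper on the handle and the collar close to the hub, but it is too coarse to read 1 mm. I'll rely on force.

```bash
python3 nudge.py '{"plan":[[0.0013, 0.0033, 0.0007, 0]]}'|grep time; python3 st.py; python3 nudge.py '{"plan":[[0.0011, 0.0034, 0.0006, 0]]}'|grep time; python3 st.py;  python3 nudge.py '{"plan":[[0.0009, 0.0035, 0.0005, 0]]}'|grep time; python3 st.py
```

```text
time: 8.85
local [-0.0484 -0.0194  0.0079] rad 0.0522 ang -158.2 Ftan(cw resist +) 7.74 Frad -0.1 Fz 1.19
time: 8.93
local [-0.0498 -0.0158  0.0079] rad 0.0522 ang -162.3 Ftan(cw resist +) 8.83 Frad 0.28 Fz 0.84
time: 9.02
local [-0.0508 -0.0123  0.0079] rad 0.0523 ang -166.4 Ftan(cw resist +) 8.64 Frad -0.57 Fz 1.49
```

```bash
python3 nudge.py '{"plan":[[-0.0006, -0.003, -0.0003, 0], [-0.0006, -0.003, -0.0003, 0], [0, 0, 0, 0]]}'; python3 st.py; python3 nudge.py '{"plan":[[0, 0, 0, 0], [0, 0, 0, 0], [0, 0, 0, 0], [0, 0, 0, 0]]}' 0.042; python3 st.py
```

```text
time: 9.27
position: [0.5331, -0.1202, 0.251]
tool_rot: [0.096, 0.995, 0.002, -0.0]
ft_force: [0.2, 4.9, 2.5]
grip_width: 0.0181
grip_force: 40.0
local [-0.0502 -0.0149  0.0079] rad 0.0524 ang -163.5 Ftan(cw resist +) -4.5 Frad -1.91 Fz 2.57
time: 9.6
position: [0.5324, -0.1216, 0.2504]
tool_rot: [0.096, 0.995, -0.0, -0.001]
ft_force: [-1.2, 0.3, -0.3]
grip_width: 0.0364
grip_force: 0.0
local [-0.0508 -0.0164  0.0076] rad 0.0534 ang -162.1 Ftan(cw resist +) -0.49 Frad 1.14 Fz 0.3
```

```bash
python3 nudge.py '{"plan":[[0, 0, -0.03, 0], [0, 0, -0.04, 0], [0, 0, -0.04, 0], [0, 0, 0, 0]]}' 0.06
python3 - <<'E'
from g import *
b=tr+Rdrum(0).apply([0,.155,.2]);print(b,delta(b))
E
```

```text
time: 9.93
position: [0.5368, -0.1235, 0.3692]
tool_rot: [0.096, 0.995, -0.003, 0.007]
ft_force: [0.6, 0.4, 1.0]
grip_width: 0.0572
grip_force: 0.0
[0.60690176 0.03846927 0.29739898] [-0.0366  0.1727  0.0903]
```

```bash
python3 nudge.py '{"plan":[[-0.0075, 0.034, 0, 0], [-0.0075, 0.035, 0, 0], [-0.0075, 0.035, 0, 0], [-0.0075, 0.035, 0, 0], [-0.0075, 0.034, 0, 0], [0, 0, 0, 0], [0, 0, 0, 0], [0, 0, 0, 0]]}'
python3 - <<'E'
from g import *
b=tr+Rdrum(0).apply([0,.155,.2]);print(delta(b))
E
```

```text
time: 10.6
position: [0.6026, 0.0406, 0.3603]
tool_rot: [0.096, 0.995, -0.001, -0.001]
ft_force: [-0.1, 0.3, -0.4]
grip_width: 0.0605
grip_force: 0.0
[-0.0048 -0.0012  0.0816]
```

```bash
python3 nudge.py '{"plan":[[-0.0048, -0.001, 0.02, 0], [0, 0, 0.03, 0], [0, 0, 0.02, 0], [0, 0, 0.01, 0], [0, 0, 0, 0], [0, 0, 0, 0], [0, 0, 0, 0]]}'; python3 nudge.py '{"plan":[[0, 0, 0, 0], [0, 0, 0, 0], [0, 0, 0, 0], [0, 0, 0, 0], [0, 0, 0, 0]]}' 0 60;python3 - <<'E'
from g import *
b=tr+Rdrum(0).apply([0,.155,.2]);print(delta(b))
f=lambda t:np.array([-.2*np.sin(t),-.2*np.cos(t)])
t=-.48
for k in range(10): print('[%.4f,0,%.4f,0],'%tuple(f(t+.05)-f(t)),end='');t+=.05
E
```

```text
time: 11.18
position: [0.6086, 0.0383, 0.2826]
tool_rot: [0.097, 0.995, -0.0, 0.002]
ft_force: [0.9, -0.2, 1.3]
grip_width: 0.0597
grip_force: 0.0
time: 11.6
position: [0.6077, 0.0392, 0.2813]
tool_rot: [0.096, 0.995, -0.0, 0.0]
ft_force: [0.6, 0.2, -0.1]
grip_width: 0.0347
grip_force: 0.0
[ 0.0006 -0.0009  0.0026]
[-0.0090,0,-0.0044,0],[-0.0092,0,-0.0039,0],[-0.0094,0,-0.0035,0],[-0.0095,0,-0.0030,0],[-0.0097,0,-0.0025,0],[-0.0098,0,-0.0020,0],[-0.0099,0,-0.0015,0],[-0.0099,0,-0.0010,0],[-0.0100,0,-0.0005,0],[-0.0100,0,-0.0000,0],
```

```bash
python3 nudge.py '{"plan":[[0, 0, 0.002, 0], [0, 0, 0, 0], [0, 0, 0, 0]]}' 0 60;python3 nudge.py '{"plan":[[-0.0090, 0, -0.0044, 0], [-0.0092, 0, -0.0039, 0], [-0.0094, 0, -0.0035, 0], [-0.0095, 0, -0.0030, 0], [-0.0097, 0, -0.0025, 0], [0, 0, 0, 0]]}'
python3 - <<'E'
from g import *
for d in(.2,.25,.3): print(d,delta(tr+Rdrum(d).apply([0,.155,.2])))
E
```

```text
time: 11.85
position: [0.6078, 0.0387, 0.2808]
tool_rot: [0.096, 0.995, -0.001, 0.001]
ft_force: [-2.4, -0.4, 7.0]
grip_width: 0.0298
grip_force: 59.9
time: 12.35
position: [0.65, 0.0306, 0.2965]
tool_rot: [0.096, 0.995, -0.0, -0.005]
ft_force: [-9.2, -0.2, 7.1]
grip_width: 0.0296
grip_force: 60.1
0.2 [ 0.0069 -0.0005  0.0031]
0.25 [-0.0028 -0.0005  0.0005]
0.3 [-0.0125 -0.0005 -0.0016]
```

```bash
python3 nudge.py '{"plan":[[-0.0098, 0, -0.0020, 0], [-0.0099, 0, -0.0015, 0], [-0.0099, 0, -0.0010, 0], [-0.01, 0, -0.0005, 0], [-0.01, 0, 0, 0], [-0.003, 0, 0, 0], [-0.003, 0, 0, 0], [0, 0, 0, 0], [0, 0, 0, 0], [0, 0, 0, 0]]}'
python3 - <<'E'
from g import *
for d in(.45,.5): print(d,delta(tr+Rdrum(d).apply([0,.155,.2])))
E
```

```text
time: 13.18
position: [0.7062, 0.0196, 0.3024]
tool_rot: [0.096, 0.995, -0.0, -0.002]
ft_force: [-4.3, -1.1, 6.4]
grip_width: 0.0295
grip_force: 60.1
0.45 [ 0.0148 -0.0005  0.0013]
0.5 [ 0.0048 -0.0005  0.0012]
```

```bash
python3 nudge.py '{"plan":[[0.004, 0, 0, 0], [0, 0, 0, 0], [0, 0, 0, 0], [0, 0, 0, 0]]}' 0.06; python3 nudge.py '{"plan":[[0, 0, -0.03, 0], [0, 0, -0.03, 0], [0, 0, -0.03, 0], [0, 0, 0, 0]]}'
python3 - <<'E'
from g import *
T=robot.camera('top');S=robot.camera('scene');print(robot.get_obs()['q'])
for d in(0.4,.5): print('pred ball',d,proj(T,tr+Rdrum(d).apply([0,.155,.2])),proj(S,tr+Rdrum(d).apply([0,.155,.2])))
im=np.hstack([cv2.resize(c['img'][y:y+150,x:x+100],None,fx=4,fy=4,interpolation=cv2.INTER_CUBIC) for c,x,y in((T,300,140),(S,250,170))]);cv2.imwrite('pics/u.png',im[:,:,::-1])
E
```

```text
time: 13.52
position: [0.704, 0.0204, 0.3007]
tool_rot: [0.096, 0.995, 0.0, -0.0]
ft_force: [0.2, 1.0, 0.1]
grip_width: 0.0489
grip_force: 0.0
time: 13.85
position: [0.707, 0.0201, 0.3989]
tool_rot: [0.096, 0.995, -0.0, 0.007]
ft_force: [0.8, -0.7, 0.7]
grip_width: 0.0596
grip_force: 0.0
[-1.29303096e-01  5.27624419e-01  9.67156435e-01  9.99965714e-05
  1.64351005e+00 -1.50742347e+00]
pred ball 0.4 [[317.06951183 167.60486989]] [[282.17838846 232.81354484]]
pred ball 0.5 [[318.60277314 159.16902624]] [[274.365979   236.22359979]]
```

View pics/u.png

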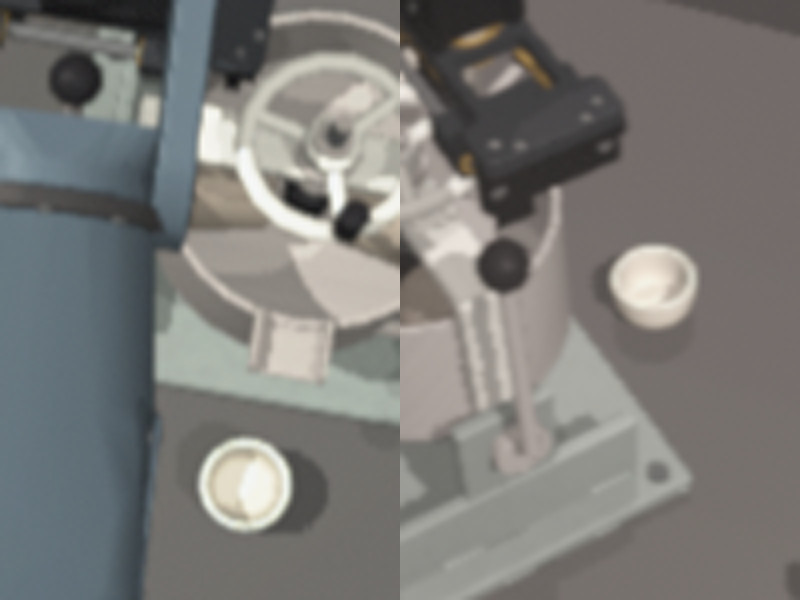

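The picture shows the ball at top-view pixel (318.5,159.4), which matches drum = 0.50, so it stays upright. The bowl is untouched at (361,261). Next is the lock: turn the tool 90° and close the fingers.

```bash
python3 nudge.py '{"plan":[[0, 0, 0, 0.12], [0, 0, 0, 0.12], [0, 0, 0, 0.12], [0, 0, 0, 0.12], [0, 0, 0, 0.12], [0, 0, 0, 0.12], [0, 0, 0, 0.12], [0, 0, 0, 0.12], [0, 0, 0, 0.12], [0, 0, 0, 0.12], [0, 0, 0, 0.12], [0, 0, 0, 0.12], [0, 0, 0, 0.12], [0, 0, 0, 0.01], [0, 0, 0, 0], [0, 0, 0, 0]]}' 0 20
cat > k.py <<'E'
from g import *
def knob(q): a=-.95+q; return tr+Rs.apply([-.0745+.125*np.sin(a),-.168,-.0565+.125*np.cos(a)])
print('start',delta(knob(0)+Rs.apply([-.045,-.004,-.010]),False), robot.get_obs()['tool_rot'].round(3))
print('end',delta(knob(.97)+Rs.apply([-.029,-.004,-.010]),False))
E
python3 k.py
```

```text
time: 15.28
position: [0.7038, 0.0203, 0.3899]
tool_rot: [0.771, 0.637, -0.001, -0.001]
ft_force: [-0.1, 0.4, -0.0]
grip_width: 0.0007
grip_force: 0.0
start [-0.3271 -0.2276  0.2642] [ 0.771  0.637 -0.001 -0.001]
end [-0.3274 -0.1075  0.2117]
```

```bash
python3 nudge.py '{"plan":[[-0.033, -0.023, 0, 0], [-0.033, -0.023, 0, 0], [-0.033, -0.023, 0, 0], [-0.033, -0.023, 0, 0], [-0.033, -0.023, 0, 0], [-0.033, -0.023, 0, 0], [-0.033, -0.023, 0, 0], [-0.033, -0.023, 0, 0], [-0.033, -0.023, 0, 0], [-0.03, -0.023, 0, 0], [0, 0, 0.03, 0], [0, 0, 0.04, 0], [0, 0, 0.04, 0], [0, 0, 0, 0], [0, 0, 0, 0], [0, 0, 0, 0]]}'; python3 k.py
```

```text
time: 16.62
position: [0.4171, -0.2577, 0.283]
tool_rot: [0.771, 0.636, 0.0, 0.001]
ft_force: [0.2, 0.5, 0.7]
grip_width: 0.0004
grip_force: 0.0
start [0.0002 0.0006 0.1568] [0.771 0.636 0.    0.001]
end [-0.      0.1209  0.1048]
```

```bash
python3 nudge.py '{"plan":[[0, 0, 0.04, 0], [0, 0, 0.04, 0], [0, 0, 0.04, 0], [0, 0, 0.03, 0], [0, 0, 0.007, 0], [0, 0, 0, 0], [0, 0.008, 0, 0], [0, 0.008, 0, 0], [0, 0.013, -0.015, 0], [0, 0.015, -0.013, 0], [0, 0.017, -0.01, 0], [0, 0.018, -0.008, 0], [0, 0.02, -0.005, 0], [0, 0.021, -0.001, 0], [0, 0.004, 0, 0], [0, 0.003, 0, 0], [0, 0, 0, 0], [0, 0, 0, 0]]}'; python3 k.py
```

```text
time: 18.12
position: [0.5405, -0.2808, 0.1766]
tool_rot: [0.772, 0.636, 0.0, 0.0]
ft_force: [-1.2, 0.3, -0.0]
grip_width: 0.0006
grip_force: 0.0
start [-0.0009 -0.1246  0.0503] [0.772 0.636 0.    0.   ]
end [-0.0009 -0.0043 -0.0019]
```

```bash
python3 nudge.py '{"plan":[[0, 0.004, 0, 0], [0, 0.004, 0, 0], [0, 0, 0, 0], [0, 0, 0, 0]]}'; python3 k.py
python3 - <<'E'
from g import *
T=robot.camera('top')
cv2.imwrite('pics/l.png',cv2.resize(T['img'][140:290,300:500,::-1],None,fx=4,fy=4,interpolation=cv2.INTER_CUBIC))
a=.02
print('pred locked knob',proj(T,tr+Rs.apply([-.0745+.125*np.sin(a),-.168,-.0565+.125*np.cos(a)])))
E
```

```text
time: 18.45
position: [0.5426, -0.281, 0.1761]
tool_rot: [0.771, 0.636, -0.004, -0.006]
ft_force: [-12.4, 2.2, 9.2]
grip_width: 0.0005
grip_force: 6.4
start [-0.0011 -0.1259  0.0516] [ 0.771  0.636 -0.004 -0.006]
end [-0.0011 -0.0065 -0.0023]
pred locked knob [[438.89621328 224.43609888]]
```

View pics/l.png

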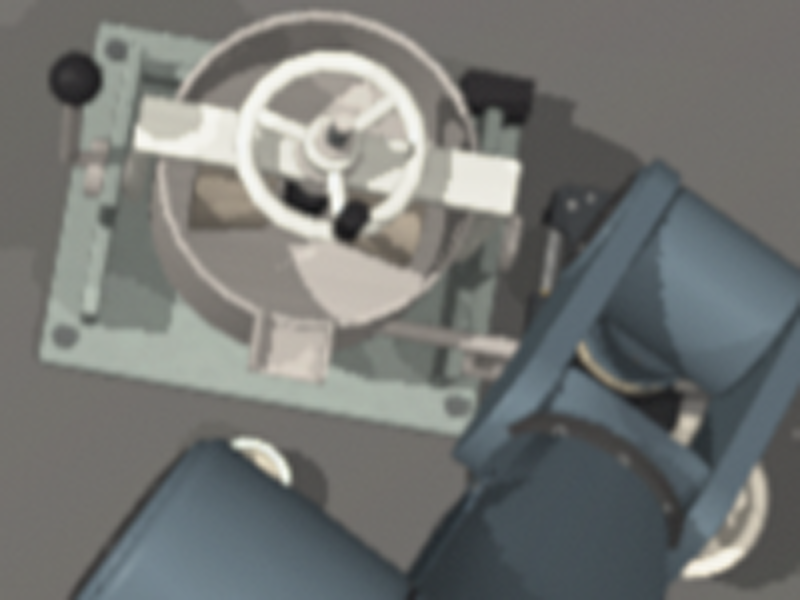

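The top crop shows the drum upright (ball at crop (75,78)) and the gripper at the lock knob. The 12 N reaction means the strut is on its stop. Now I'll back off and turn for the bowl.

```bash
python3 nudge.py '{"plan":[[0, -0.01, 0, 0], [0, -0.03, 0, 0], [0, -0.04, 0, 0], [0, -0.04, -0.01, 0], [0, 0, -0.03, -0.12], [0, 0, -0.03, -0.12], [0, 0, 0, -0.12], [0, 0, 0, -0.12], [0, 0, 0, -0.12], [0, 0, 0, -0.12], [0, 0, 0, -0.12], [0, 0, 0, -0.12], [0, 0, 0, -0.12], [0, 0, 0, -0.12], [0, 0, 0, -0.12], [0, 0, 0, -0.12], [0, 0, 0, -0.12], [0, 0, 0, 0], [0, 0, 0, 0], [0, 0, 0, 0]]}' 0.085
cat > b.py <<'E'
from g import *
T=robot.camera('top');im=cv2.cvtColor(T['img'],cv2.COLOR_RGB2HSV)[225:300,325:400]
b=plane(T,(361.1,260.9),.036);b[2]=.024
print('bowl',b,'delta',delta(b),'to front',delta(b+Rs.apply([-.008,0,0])),robot.get_obs()['tool_rot'].round(3))
E
python3 b.py
```

```text
time: 20.17
position: [0.4306, -0.2597, 0.2462]
tool_rot: [0.103, 0.995, 0.0, 0.0]
ft_force: [-0.5, 0.9, 0.8]
grip_width: 0.0849
grip_force: 0.0
bowl [ 0.48810229 -0.09925585  0.024     ] delta [-0.0236  0.1687  0.2409] to front [-0.0156  0.1686  0.2409] [0.102 0.995 0.    0.   ]
```

```bash
python3 nudge.py '{"plan":[[0.007, 0.034, 0, 0], [0.007, 0.034, 0, 0], [0.008, 0.034, 0, 0], [0.008, 0.034, 0, 0], [0, 0.033, 0, 0], [0, 0, 0.03, 0], [0, 0, 0.04, 0], [0, 0, 0.04, 0], [0, 0, 0.04, 0], [0, 0, 0.03, 0], [0, 0, 0, 0], [0, 0, 0, 0], [0, 0, 0, 0]]}'; python3 b.py
```

```text
time: 21.3
position: [0.4363, -0.0886, 0.0673]
tool_rot: [0.102, 0.995, -0.0, 0.001]
ft_force: [0.0, -0.5, 0.3]
grip_width: 0.0851
grip_force: 0.0
bowl [ 0.48810229 -0.09925585  0.024     ] delta [-0.0522  0.0001  0.0629] to front [-0.0442  0.      0.0629] [ 0.101  0.995 -0.001  0.002]
```

```bash
python3 nudge.py '{"plan":[[0, 0, 0.03, 0], [0, 0, 0.02, 0], [0, 0, 0.011, 0], [0, 0, 0, 0], [0, 0, 0, 0]]}'; python3 b.py; python3 nudge.py '{"plan":[[-0.015, 0, 0, 0], [-0.015, 0, 0, 0], [-0.014, 0, 0, 0], [0, 0, 0, 0], [0, 0, 0, 0], [0, 0, 0, 0]]}'; python3 b.py
```

```text
time: 21.77
position: [0.4365, -0.0887, 0.0068]
tool_rot: [0.101, 0.995, -0.001, 0.001]
ft_force: [-0.5, 1.1, 0.3]
grip_width: 0.0848
grip_force: 0.0
bowl [ 0.48810229 -0.09925585  0.024     ] delta [-0.0526  0.      0.0019] to front [-0.0446 -0.0001  0.0018] [ 0.101  0.995 -0.001  0.002]
time: 22.32
position: [0.4776, -0.0966, 0.0062]
tool_rot: [0.101, 0.995, 0.0, -0.0]
ft_force: [-0.8, 0.2, 0.1]
grip_width: 0.0847
grip_force: 0.0
bowl [ 0.48810229 -0.09925585  0.024     ] delta [-0.0112 -0.0005  0.0006] to front [-0.0032 -0.0006  0.0006] [ 0.101  0.995  0.    -0.001]
```

```bash
python3 nudge.py '{"plan":[[-0.005, 0, 0, 0], [0, 0, 0, 0]]}'; python3 nudge.py '{"plan":[[0, 0, 0, 0], [0, 0, 0, 0], [0, 0, 0, 0], [0, 0, 0, 0], [0, 0, 0, 0], [0, 0, 0, 0]]}' 0.04 15; python3 b.py
```

```text
time: 22.53
position: [0.4838, -0.0982, 0.0055]
tool_rot: [0.101, 0.995, -0.0, 0.0]
ft_force: [0.3, -0.6, 0.4]
grip_width: 0.0848
grip_force: 0.0
time: 23.03
position: [0.4832, -0.0979, 0.0052]
tool_rot: [0.101, 0.995, 0.0, -0.0]
ft_force: [-0.4, 0.3, 0.2]
grip_width: 0.0593
grip_force: 14.9
bowl [ 0.48810229 -0.09925585  0.024     ] delta [-0.0051 -0.0004 -0.0001] to front [ 0.0029 -0.0004 -0.0001] [ 0.101  0.995  0.    -0.   ]
```

```bash
python3 nudge.py '{"plan":[[0, 0, -0.004, 0], [0.005, 0, -0.004, 0], [0.02, 0, -0.002, 0], [0.025, 0, -0.002, 0], [0.02, 0, -0.01, 0], [0.005, 0, -0.03, 0], [0, 0, -0.04, 0], [0, 0, -0.04, 0], [0, 0, -0.04, 0], [0, 0, -0.03, 0], [0, 0, 0, 0], [0, 0, 0, 0], [0, 0, 0, 0]]}'
cat > p.py <<'E'
from g import *
r=R.from_quat(robot.get_obs()['tool_rot'])
print('delta',delta(np.array([.4702,.2743,.047])+.005*r.apply([1,0,0])))
E
python3 p.py
```

```text
time: 24.17
position: [0.4087, -0.0823, 0.2068]
tool_rot: [0.101, 0.995, 0.0, -0.001]
ft_force: [-0.9, -0.2, -1.3]
grip_width: 0.0594
grip_force: 14.9
delta [0.0164 0.3616 0.1786]
```

```bash
python3 nudge.py '{"plan":[[0, 0.01, 0, 0], [0.002, 0.02, 0, 0], [0.002, 0.03, 0, 0], [0.002, 0.035, 0, 0], [0.002, 0.035, 0, 0], [0.002, 0.035, 0, 0], [0.002, 0.035, 0, 0], [0.002, 0.035, 0, 0], [0.002, 0.035, 0, 0], [0, 0.035, 0, 0], [0, 0.03, 0, 0], [0, 0.02, 0, 0], [0, 0.007, 0, 0], [0, 0, 0.03, 0], [0, 0, 0.03, 0], [0, 0, 0, 0], [0, 0, 0, 0], [0, 0, 0, 0]]}'; python3 p.py
python3 - <<'E'
from g import *
T=robot.camera('top');W=robot.camera('wrist')
cv2.imwrite('pics/p.png',np.hstack([cv2.resize(T['img'][180:340,120:280],(400,400)),cv2.resize(W['img'],(400,300))[:, :].copy() if 0 else cv2.copyMakeBorder(cv2.resize(W['img'],(400,300)),0,100,0,0,0)])[:,:,::-1])
g=np.array([.4702,.2743,.022]);print('gap in wrist px',proj(W,g)*400/640)
E
```

```text
time: 25.67
position: [0.4671, 0.2746, 0.1473]
tool_rot: [0.102, 0.995, -0.0, -0.0]
ft_force: [0.5, 0.7, -1.3]
grip_width: 0.0592
grip_force: 14.9
delta [0.0018 0.0004 0.119 ]
gap in wrist px [[195.98520717 147.4532516 ]]
```

View pics/p.png

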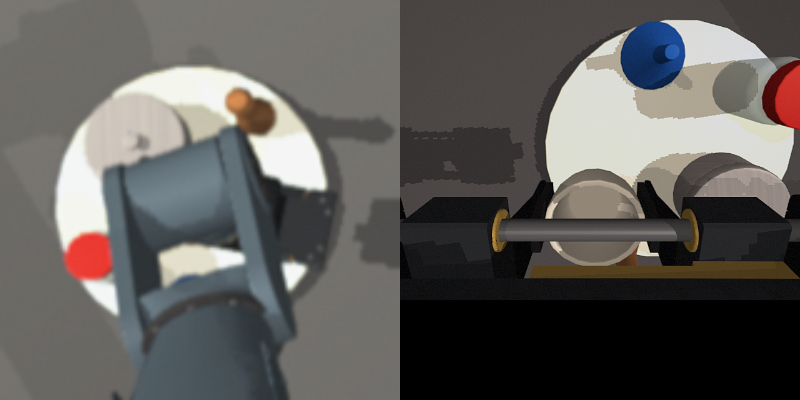

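The picture shows the bowl held upright above the free place, with the funnel, jar and box well clear. I'll lower it.

```bash
python3 nudge.py '{"plan":[[0.002, 0, 0.02, 0], [0, 0, 0.03, 0], [0, 0, 0.03, 0], [0, 0, 0.02, 0], [0, 0, 0.008, 0], [0, 0, 0.004, 0], [0, 0, 0.002, 0], [0, 0, 0, 0], [0, 0, 0, 0]]}'; python3 p.py
```

```text
time: 26.52
position: [0.4663, 0.2757, 0.0346]
tool_rot: [0.101, 0.995, 0.001, 0.001]
ft_force: [-0.2, 0.1, -1.6]
grip_width: 0.0593
grip_force: 14.9
delta [ 0.0009 -0.0006  0.0063]
```

```bash
python3 nudge.py '{"plan":[[0, 0, 0.003, 0], [0, 0, 0.003, 0], [0, 0, 0, 0], [0, 0, 0, 0]]}'; python3 p.py; python3 nudge.py '{"plan":[[0, 0, 0.001, 0], [0, 0, 0, 0], [0, 0, 0, 0]]}'; python3 p.py
```

```text
time: 26.85
position: [0.4651, 0.2753, 0.0273]
tool_rot: [0.101, 0.995, -0.0, -0.0]
ft_force: [-0.1, 0.1, -1.1]
grip_width: 0.0592
grip_force: 14.9
delta [-0.0002 -0.     -0.001 ]
time: 27.1
position: [0.4653, 0.2753, 0.0271]
tool_rot: [0.101, 0.995, 0.0, 0.0]
ft_force: [-0.3, -0.5, 6.3]
grip_width: 0.0591
grip_force: 14.7
delta [-0.     -0.     -0.0012]
```

Contact (+6 N). Next I'll release, lift clear, and take a final look.

```bash
python3 nudge.py '{"plan":[[0, 0, 0, 0], [0, 0, 0, 0], [0, 0, 0, 0], [0, 0, 0, 0], [0, 0, 0, 0]]}' 0.083; python3 nudge.py '{"plan":[[0, 0, -0.015, 0], [0, 0, -0.03, 0], [0, 0, -0.04, 0], [0, 0, -0.04, 0], [0, 0, -0.04, 0], [0, 0, -0.04, 0], [0.04, 0, 0, 0], [0.03, -0.02, 0, 0], [0.02, -0.03, 0, 0], [0, -0.04, 0, 0], [0, -0.04, 0, 0], [0, -0.04, 0, 0], [0, -0.04, 0, 0], [0, -0.04, 0, 0], [0, -0.04, 0, 0], [0, 0, 0, 0], [0, 0, 0, 0], [0, 0, 0, 0]]}'
python3 - <<'E'
from g import *
T=robot.camera('top')
cv2.imwrite('pics/f.png',cv2.resize(T['img'][130:330,130:480,::-1],None,fx=2.28,fy=2.28,interpolation=cv2.INTER_CUBIC))
print(proj(T,[[.4702,.2743,.022],[.4702,.2743,.058]]))
a=.02
print('knob locked',proj(T,tr+Rs.apply([-.0745+.125*np.sin(a),-.168,-.0565+.125*np.cos(a)])))
E
```

```text
time: 27.52
position: [0.4652, 0.2753, 0.0261]
tool_rot: [0.101, 0.995, -0.0, -0.0]
ft_force: [0.8, 0.0, -0.7]
grip_width: 0.0807
grip_force: 0.0
time: 29.02
position: [0.3185, 0.0094, 0.2312]
tool_rot: [0.102, 0.995, 0.0, -0.0]
ft_force: [-0.2, 0.3, 0.4]
grip_width: 0.083
grip_force: 0.0
[[226.40064924 269.60089342]
 [224.44713132 268.75029361]]
knob locked [[438.89621328 224.43609888]]
```

View pics/f.png

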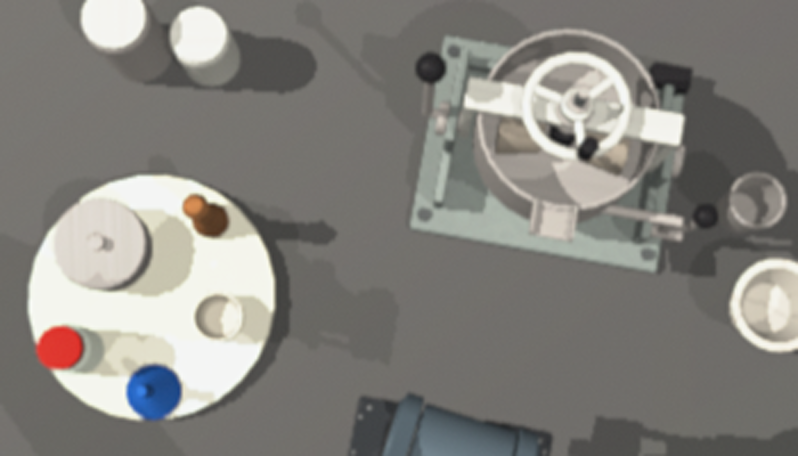

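The final picture shows the bowl upright in the gap at crop (219,316). The knob is at full-image pixel (439,224), the predicted locked place, the drum is upright, and everything else is unmoved.

```bash
python3 -c "
from rig import robot
print(robot.hand_in())"
```

```text
the job is handed in; nothing more can be done
None
```

I handed the job in at about 29 s of robot time; no verdict came back. The wheel is wound to about 9 rad, judged by handle force because the 1 mm collar gap was too small to see. The drum is upright, the strut is on its stop under the pin, the bowl stands upright in the gap as I located it, and nothing else appears to have moved.

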